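# Switch on the hotplate under the eggs

## Task

Switch on the hotplate that the sufuria with the eggs stands on: push down the knob directly in front of that hotplate, turn it clockwise from the dot to the long ridge while it is down, then let go so that it springs fully back up there. Leave the other knob at off, and do not shift the pot, the lid or the things beside the cooker.

Things in the scene. Friction and masses are not known exactly. Their poses are not given: they have to be found in the camera images.
- stove: white two-plate electric cooker, a fixed box 300 (x) by 500 (y) mm, top 75 mm above the table; origin on the table under its centre, z up, left = +y. Knob axes at x -110, y +125 (left) and -125 mm (right). Hotplates: dark discs, diameter 160 mm, tops at 85 mm, centres x 45, y +-125 mm. By each knob, raised grey marks: off = dot on its +x side; heat = 22 mm ridge 66 degrees clockwise of the dot
- left_knob (a point): top centre of the grip bar of the left knob (+y side), on its turning axis, 116 mm above the table when up; turns and sinks with the knob. Black plastic: skirt disc, diameter 50, 9 mm thick (its top 20 mm below this point, underside 12 mm above the cooker), carrying a bar 44 long (x), 13 thick (y), 20 mm high. z up; x along the bar to its pointer nose (a small wedge on the skirt)
- left_press (a joint): how far the left knob is pushed down against its spring, m: 0 up, 0.010 fully down (5 N to start, 9 N at the bottom). Less than 7 mm down it is locked; pushed right down it turns. Let go, it springs up at off or at the heat mark; in between it stays caught 4 to 6 mm down
- left_turn (a joint): how far the left knob is turned clockwise seen from above, rad: 0 to 0.1 off (nose to the dot), 1.15 nose at the long ridge (heat; it springs up anywhere past 1.0), 1.3 end stop. Takes little torque
- right_knob (a point): top centre of the grip bar of the right knob (-y side), on its turning axis, 116 mm above the table when up; turns and sinks with the knob. Black plastic: skirt disc, diameter 50, 9 mm thick (its top 20 mm below this point, underside 12 mm above the cooker), carrying a bar 44 long (x), 13 thick (y), 20 mm high. z up; x along the bar to its pointer nose (a small wedge on the skirt)
- right_press (a joint): how far the right knob is pushed down against its spring, m: 0 up, 0.010 fully down (5 N to start, 9 N at the bottom). Less than 7 mm down it is locked; pushed right down it turns. Let go, it springs up at off or at the heat mark; in between it stays caught 4 to 6 mm down
- right_turn (a joint): how far the right knob is turned clockwise seen from above, rad: 0 to 0.1 off (nose to the dot), 1.15 nose at the long ridge (heat; it springs up anywhere past 1.0), 1.3 end stop. Takes little torque
- sufuria: open aluminium cooking pot without handles, 156 mm across the rim and 80 mm high, two eggs in it, standing on one of the two hotplates; origin at the centre of its underside, z up
- lid: flat round aluminium lid, 148 mm in diameter with a small black knob at its centre (28 mm high in all), lying on the other hotplate; origin at the centre of its underside, z up
- tray: white plastic tray 300 x 200 x 25 mm, wall 4 mm, on the table left of the cooker; origin at the centre of its underside. Bystander
- egg_cup: white ceramic egg cup, 50 mm across and 62 mm high, on the tray; origin at the centre of its underside. Bystander
- ladle: wooden ladle, 240 mm long, handle 12 mm thick, lying in the tray; origin on its underside, 120 mm from the handle's end, bowl towards x. Bystander
- steel_cup: steel cup, 72 mm across and 85 mm high, on the table right of the cooker; origin at the centre of its underside. Bystander
- tin: closed plain tin, 90 mm across and 120 mm high, on the table right of the cooker; origin at the centre of its underside. Bystander
Things that resemble listed ones, but are neither listed nor needed, are in the scene too. Of the things shaped like the sufuria, the aluminium one is meant.

How it is judged:
By the outcome, as a careful person would: the job done as asked, in the order asked, and still so for the second after the job is handed in, with the robot touching nothing.
It also fails if it takes over 32 s, if anything falls off the work surface, if the arm or the gripper's body presses on something with over 40 N, if the wrist force passes 120 N, or if a joint passes its speed limit or range.

## Robot

A 7-joint arm with a two-finger parallel gripper is mounted at the origin on the work surface. World frame = base frame: x ahead of the robot, y to its left, z up, the work surface at z = 0. Lengths are in m, angles in rad, forces in N, time in s.
With the tool pointing down it reaches from about 0.375 to 0.925 m from the base axis. Payload 3.1 kg.
Tool frame: the origin (TCP) lies on the centre line of the jaws, within the pads' length; the fingertips stand 8 mm ahead of it and the grasp point (between the pads) lies 11 mm behind it; z points along the fingers, y is the line along which they close (so a half turn about z gives the same grasp; the last joint's range is limited). The gripper opens to 85 mm and grips with 20 to 120 N. Pads are 22 mm wide; open, the fingers measure 114 mm over their backs; the gripper's body (76 mm by 85 mm) begins 54 mm behind the grasp point. The pads swing forward as they close: fully open they stand 13 mm farther back than shut.
Start: joints at [1.011, 0.383, 0.044, 1.598, -0.018, 1.161, -0.05], TCP at [0.29, -0.582, 0.239] pointing down, gripper open.
Joint ranges: [-2.61, 2.61], [-0.41, 2.15], [-1.48, 1.57], [0, 2.5], [-1.57, 4.71], [0.05, 1.97], [-2.85, 2.85]. Speed limits (rad/s): [2.79, 2.79, 3.14, 3.14, 3.14, 3.14, 3.14].

## Interface

Orientations are given as a unit quaternion [x, y, z, w].
In Python, from bench import arm, cams gives the robot as it stands.
- The arm moves only by the shell command python3 -m jog 'ROWS' [FORCE]. ROWS is JSON, a list of rows, each an object with "hand": the opening, from -1 (shut) to 1 (fully open); "offset": the shift along the world's x, y, z normalised to -1 to 1, where 1 is 20 mm, a list of three; "dr": the turn, a rotation vector about the world's x, y, z normalised to -1 to 1, where 1 is 0.12 rad, a list of three. A call has 1 to 8 rows; each row shifts and turns the commanded pose from where the row before left it; what a row does not reach is not made up. A row lasts 1/12 s, in which the tool goes at most 41.7 mm and 7.16 degrees, less where a joint would pass 70% of its speed; a pose out of reach is approached as far as the arm can. A call with a number of a shift or a turn outside -1 to 1 is refused whole. A call with a gripper value outside its range is refused whole. The fingers move at their own pace and stop on an object; FORCE is the grip in N (left out, the last holds). Time passes only in rows, so rows that do not move let the fingers close. It gives the time, the measured TCP pose, the force, the opening and the grip force at its end, in the units of the state.
- arm.observe(): the state, without advancing time (a new reading comes with each control period).
- cams.read_camera(name): name is "side" or "top"; returns the picture (480x640x3 uint8, blue, green, red); there is no depth.
- cams.camera_info(name): a dict with "camera_matrix" (3x3 intrinsics, pixels), "rvec" (rotation vector, rad) and "tvec" (3), from world to camera coordinates, as OpenCV has them. Camera axes: x right, y down, z forward; pixel columns grow to the right and rows downward; lengths in m; the calibration is good to about 2 mm. A picture is of the moment at which its call begins. camera_info takes no time and is no camera call.
- arm.sign_off(): hands the job in; it is judged then, once.
The state is a dict: "time_s": time; "qpos": joint angles; "qvel": joint speeds; "effort": joint torques, N m; "ee_pos": TCP position; "orientation": TCP orientation; "contact_force": force on the tool from outside, world axes, zero at the start; "torque": the same for the moment, N m; "finger_gap": opening from 0.0 (shut) to 1.0 (fully open); "grip_force": force on a finger pad.
Only numpy, scipy, OpenCV 4.12 (cv2) and the standard library are available. Lean on these libraries where they do the work, as an engineer would, in place of code of your own. Each camera call takes 0.05 s, during which the arm holds its last target. There are 200 camera calls.

## Working session

There is one attempt and no reset: what is moved stays moved. The work goes in short steps, Python scripts to look and compute and a shell command to move; the robot and the scene stay as the last step left them, time stands still between calls to the robot, and variables do not carry over. Pictures are saved under pics/ and viewed, at most 10 in all, crops included, and the job is handed in when it is done.

```bash
mkdir -p pics
python3 - <<'E'
from bench import arm,cams
import cv2
for n in("top","side"):
    cv2.imwrite(f"pics/{n}0.png",cams.read_camera(n)); i=cams.camera_info(n); print(n,i)
s=arm.observe();print(s)
E
```

```text
top {'camera_matrix': array([[551.0705818 ,   0.        , 328.33668458],
       [  0.        , 551.0705818 , 238.89338748],
       [  0.        ,   0.        ,   1.        ]]), 'rvec': array([ 2.10673751, -2.17049354,  0.16288325]), 'tvec': array([0.07266978, 0.5860863 , 1.45066146])}
side {'camera_matrix': array([[541.65383882,   0.        , 313.33713319],
       [  0.        , 541.65383882, 234.60096692],
       [  0.        ,   0.        ,   1.        ]]), 'rvec': array([ 0.76600772, -2.55349367,  1.18060774]), 'tvec': array([0.51672741, 0.24679694, 1.40456652])}
{'time_s': 0.1, 'qpos': array([ 1.0112051 ,  0.38378644,  0.04385131,  1.59947443, -0.01792322,
        1.16120338, -0.04983016]), 'qvel': array([-0.00095727, -0.00181517,  0.00097074, -0.00320587, -0.000453  ,
        0.00224865, -0.00066474]), 'effort': array([ 2.30654368e-03, -4.34726143e+01,  1.02910157e+00, -2.50453359e+01,
        1.08170355e-02,  5.46211260e-03, -8.36358822e-06]), 'ee_pos': array([ 0.2892182 , -0.58114178,  0.23796489]), 'orientation': array([ 9.73446673e-01,  2.28910549e-01, -3.39683135e-04, -1.19199836e-03]), 'contact_force': array([ 0.02065318,  0.74290179, -0.81505125]), 'torque': array([0.00610005, 0.02256877, 0.03149266]), 'grip_force': 0.0, 'finger_gap': 1.0029459219502725}
```

View pics/top0.png

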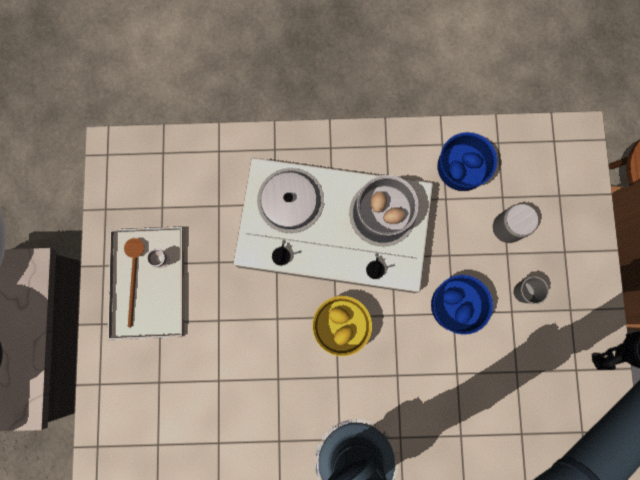

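View pics/side0.png

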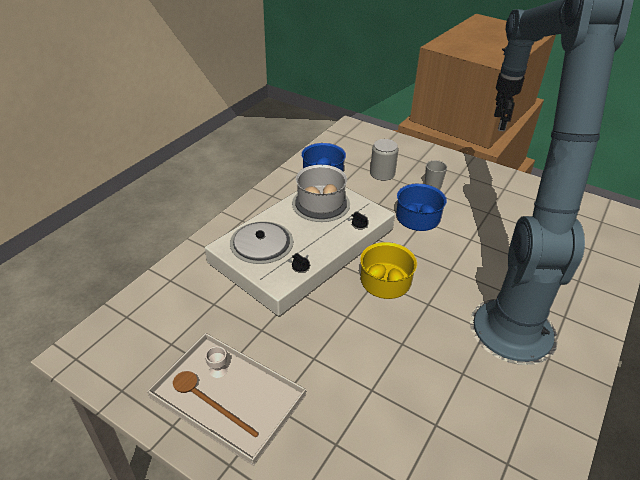

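The aluminium pot with eggs is at top px (388,210), on the right hotplate. The blue pots at (468,162) and (462,304) and the yellow one at (342,325) are the wrong colour and not on the cooker. So I want the right knob, at top px (375,269) and side px (360,220). I'll confirm that in an enlarged crop.

```bash
cat > h.py <<'E'
import cv2,numpy as np
from bench import arm,cams
def cam(n):
    i=cams.camera_info(n);R=cv2.Rodrigues(i["rvec"])[0];return i["camera_matrix"],R,i["tvec"],i["rvec"]
def proj(n,P):
    K,R,t,r=cam(n);return cv2.projectPoints(np.array(P,float).reshape(-1,3),r,t,K,None)[0].reshape(-1,2)
def onplane(n,uv,z):
    K,R,t,_=cam(n);C=-R.T@t;d=R.T@np.linalg.inv(K)@[*uv,1];return C+d*(z-C[2])/d[2]
E
python3 - <<'E'
from h import *
a=cv2.imread("pics/top0.png")[150:300,225:445]; b=cv2.imread("pics/side0.png")[190:250,330:410]
a=cv2.resize(a[85:145,110:190],None,fx=7,fy=7,interpolation=2);b=cv2.resize(b,None,fx=5,fy=5,interpolation=2)
c=np.zeros((420,800,3),np.uint8);a=cv2.resize(a,(400,300));c[:300,:400]=a;c[:300,400:]=b;cv2.imwrite("pics/crop0.png",c[:300])
for p in[(251,159),(438,182),(421,291),(235,266)]:print(onplane("top",p,.075))
for p in[(206,249),(279,286),(394,209)]:print(onplane("side",p,.075))
print(onplane("top",(375,269),.116),onplane("side",(360,220),.105))
E
```

```text
[0.8101837  0.25941553 0.075     ]
[ 0.73002781 -0.24569158  0.075     ]
[ 0.43790888 -0.1835457   0.075     ]
[0.5183675  0.30397338 0.075     ]
[0.80361642 0.26402851 0.075     ]
[0.55071367 0.26675069 0.075     ]
[ 0.44891948 -0.19490222  0.075     ]
[ 0.49528163 -0.0621967   0.116     ] [ 0.49295413 -0.05598915  0.105     ]
```

View pics/crop0.png

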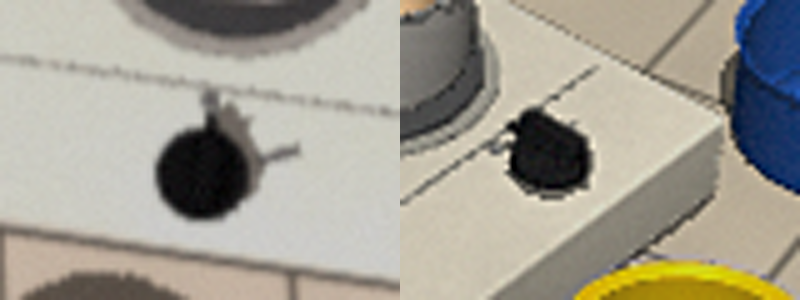

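The crop shows the right knob at px (375.4,269.4) with the pot's hotplate directly behind it. The dot is at its +x side and the ridge is clockwise of it. Next I fit the stove pose from both knobs' silhouettes.

Run:
```python
from h import *
from scipy.optimize import least_squares
t=np.linspace(0,2*np.pi,40)
def model(n,x,y,yaw,sy):
    c,s=np.cos(yaw),np.sin(yaw);R=np.array([[c,-s],[s,c]])
    m=np.zeros((480*4,640*4),np.uint8)
    sk=[[.025*np.cos(a),.025*np.sin(a),z] for a in t for z in(.087,.096)]
    br=[[a,b,z] for a in(-.022,.022) for b in(-.0065,.0065) for z in(.096,.116)]
    for P in(sk,br):
        P=np.array(P);P[:,:2]=(P[:,:2]+[-.11,sy*.125])@R.T+[x,y]
        cv2.fillConvexPoly(m,cv2.convexHull((proj(n,P)*4+1.5).round().astype(np.int32)),1)
    M=cv2.moments(m,True);return np.array([M['m10']/M['m00'],M['m01']/M['m00']])/4-.375, M['m00']/16
obs={}
for n,cs in(("top",{1:(281,256),-1:(375,269)}),("side",{1:(300,263),-1:(360,220)})):
    g=cv2.imread(f"pics/{n}0.png").max(2)
    for s,(u,v) in cs.items():
        w=14;p=g[v-w:v+w+1,u-w:u+w+1]<55;k,l,st,ce=cv2.connectedComponentsWithStats(p.astype(np.uint8),connectivity=4)
        j=1+st[1:,4].argmax();obs[n,s]=ce[j]+[u-w,v-w];print(n,s,obs[n,s],st[j,4])
def f(q,ns=("top","side")):return np.concatenate([model(n,*q,s)[0]-o for(n,s),o in obs.items() if n in ns])
q0=[.625,.035,-.15]
for ns in(("top","side"),("top",),("side",)):
    r=least_squares(f,[.625,.035,.15],args=(ns,),diff_step=.02,x_scale=[.01,.01,.02]);x,y,a=r.x
    c,s=np.cos(a),np.sin(a);print(ns,r.x,r.fun.round(2),"Rknob",x-.11*c+.125*s,y-.11*s-.125*c)
print([model(n,*r.x,s)[1] for n,s in obs])
```

```text
top 1 [280.89068826 255.65587045] 247
top -1 [375.30522088 269.14457831] 249
side 1 [299.70742358 262.98253275] 229
side -1 [359.01570681 220.2408377 ] 191
('top', 'side') [ 0.62782276  0.03935455 -0.17290071] [-0.29 -0.33  0.   -0.26  0.31  0.09  0.37  0.05] Rknob 0.4979578049485089 -0.06485723041206103
('top',) [ 0.62702981  0.03898573 -0.17257061] [-0.16  0.02  0.12  0.02] Rknob 0.49719926127478936 -0.06526890943020232
('side',) [ 0.62875555  0.03962857 -0.17253506] [-0.02 -0.    0.02 -0.02] Rknob 0.4989287137168469 -0.06463068092601024
[299.875, 303.0625, 272.25, 223.5625]
```

```bash
python3 -m jog '[{"hand":0.2,"offset":[0.4,0.99,0],"dr":[0,0,-0.2]},{"hand":0.2,"offset":[0.4,0.99,0],"dr":[0,0,-0.2]},{"hand":0.2,"offset":[0.4,0.99,0],"dr":[0,0,-0.2]},{"hand":0.2,"offset":[0.4,0.99,0],"dr":[0,0,-0.2]},{"hand":0.2,"offset":[0.4,0.99,0],"dr":[0,0,-0.2]},{"hand":0.2,"offset":[0.4,0.99,0],"dr":[0,0,-0.2]},{"hand":0.2,"offset":[0.4,0.99,0],"dr":[0,0,-0.2]},{"hand":0.2,"offset":[0.4,0.99,0],"dr":[0,0,-0.2]}]'
python3 -m jog '[{"hand":0.2,"offset":[0.4,0.99,0],"dr":[0,0,-0.2]},{"hand":0.2,"offset":[0.4,0.99,0],"dr":[0,0,-0.2]},{"hand":0.2,"offset":[0.4,0.99,0],"dr":[0,0,-0.2]},{"hand":0.2,"offset":[0.4,0.99,0],"dr":[0,0,-0.2]},{"hand":0.2,"offset":[0.4,0.99,0],"dr":[0,0,-0.2]},{"hand":0.2,"offset":[0.4,0.99,0],"dr":[0,0,-0.2]},{"hand":0.2,"offset":[0.4,0.99,0],"dr":[0,0,-0.2]},{"hand":0.2,"offset":[0.4,0.99,0],"dr":[0,0,-0.2]}]'
```

```text
time_s: 0.77
ee_pos: [0.3536, -0.4221, 0.2387]
orientation: [0.991, 0.134, -0.0, -0.001]
contact_force: [0.3, -0.7, 1.0]
finger_gap: 0.602
grip_force: 0.0
time_s: 1.43
ee_pos: [0.4175, -0.2639, 0.2388]
orientation: [0.999, 0.038, -0.0, -0.0]
contact_force: [0.6, -0.1, 0.0]
finger_gap: 0.601
grip_force: 0.0
```

```bash
python3 -m jog '[{"hand":0,"offset":[0.4,1,0],"dr":[0,0,-0.21]},{"hand":0,"offset":[0.4,1,0],"dr":[0,0,-0.21]},{"hand":0,"offset":[0.4,1,0],"dr":[0,0,-0.21]},{"hand":0,"offset":[0.4,1,0],"dr":[0,0,-0.21]},{"hand":0,"offset":[0.4,1,0],"dr":[0,0,-0.21]},{"hand":0,"offset":[0.4,1,0],"dr":[0,0,-0.21]},{"hand":0,"offset":[0.4,1,0],"dr":[0,0,-0.21]},{"hand":0,"offset":[0.4,1,0],"dr":[0,0,-0.21]}]'
python3 -m jog '[{"hand":0,"offset":[0.4,1,0],"dr":[0,0,-0.21]},{"hand":0,"offset":[0.4,0.95,-0.5],"dr":[0,0,-0.2]},{"hand":0,"offset":[0,0,-1],"dr":[0,0,0]},{"hand":0,"offset":[0,0,-1],"dr":[0,0,0]},{"hand":0,"offset":[0,0,-1],"dr":[0,0,0]},{"hand":0,"offset":[0,0,-0.5],"dr":[0,0,0]},{"hand":0,"offset":[0,0,0],"dr":[0,0,0]}]'
python3 - <<'E'
from h import *
s=arm.observe();print(s["ee_pos"],2*np.arctan2(s["orientation"][1],s["orientation"][0]),s["qpos"])
a=cams.read_camera("top")[225:300,325:425];b=cams.read_camera("side")[160:250,310:430]
cv2.imwrite("pics/c1.png",np.hstack([cv2.resize(a,(400,300),interpolation=2),cv2.resize(b,(400,300),interpolation=2)]))
E
```

```text
time_s: 2.1
ee_pos: [0.4814, -0.104, 0.2388]
orientation: [0.998, -0.062, -0.0, -0.0]
contact_force: [0.6, -0.1, -0.1]
finger_gap: 0.5
grip_force: 0.0
time_s: 2.68
ee_pos: [0.4949, -0.0659, 0.1563]
orientation: [0.996, -0.086, -0.003, -0.0]
contact_force: [-0.3, -0.0, 0.2]
finger_gap: 0.501
grip_force: 0.0
[ 0.49487986 -0.0659334   0.15628546] -0.17287639556203502 [ 0.32996253  0.21996744 -0.3077318   2.01321709  0.0818061   0.92671378
 -1.76410136]
```

View pics/c1.png

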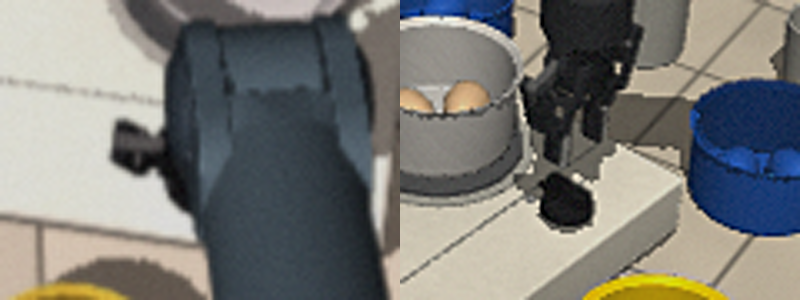

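The gripper is above the right knob, aligned with the bar, with px about (560,200) in the side crop. But q7 is -1.76, and clockwise drives it further negative towards -2.85. I'll take the equivalent grasp a half turn counter-clockwise, raising the hand first.

```bash
python3 -m jog '[{"hand":0,"offset":[0,0,1],"dr":[0,0,0]},{"hand":0,"offset":[0,0,1],"dr":[0,0,1]},{"hand":0,"offset":[0,0,0],"dr":[0,0,1]},{"hand":0,"offset":[0,0,0],"dr":[0,0,1]},{"hand":0,"offset":[0,0,0],"dr":[0,0,1]},{"hand":0,"offset":[0,0,0],"dr":[0,0,1]},{"hand":0,"offset":[0,0,0],"dr":[0,0,1]},{"hand":0,"offset":[0,0,0],"dr":[0,0,1]}]'
python3 -c "
from bench import arm;s=arm.observe();print(s['qpos'])"
```

```text
time_s: 3.45
ee_pos: [0.4989, -0.0664, 0.2013]
orientation: [0.944, 0.33, 0.002, 0.001]
contact_force: [1.3, 0.1, -0.6]
finger_gap: 0.504
grip_force: 0.0
[ 0.41274097  0.16986072 -0.3929255   1.96928323  0.07714214  1.01288503
 -0.91398934]
```

```bash
python3 -m jog '[{"hand":0,"offset":[0,0,0],"dr":[0,0,1]},{"hand":0,"offset":[0,0,0],"dr":[0,0,1]},{"hand":0,"offset":[0,0,0],"dr":[0,0,1]},{"hand":0,"offset":[0,0,0],"dr":[0,0,1]},{"hand":0,"offset":[0,0,0],"dr":[0,0,1]},{"hand":0,"offset":[0,0,0],"dr":[0,0,1]},{"hand":0,"offset":[0,0,0],"dr":[0,0,1]},{"hand":0,"offset":[0,0,0],"dr":[0,0,1]}]'
python3 -m jog '[{"hand":0,"offset":[0,0,0],"dr":[0,0,1]},{"hand":0,"offset":[0,0,0],"dr":[0,0,1]},{"hand":0,"offset":[0,0,0],"dr":[0,0,1]},{"hand":0,"offset":[0,0,0],"dr":[0,0,1]},{"hand":0,"offset":[0,0,0],"dr":[0,0,1]},{"hand":0,"offset":[0,0,0],"dr":[0,0,1]},{"hand":0,"offset":[0,0,0],"dr":[0,0,1]},{"hand":0,"offset":[0,0,0],"dr":[0,0,1]}]'
python3 -m jog '[{"hand":0,"offset":[0,0,0],"dr":[0,0,1]},{"hand":0,"offset":[0,0,0],"dr":[0,0,1]},{"hand":0,"offset":[0,0,0],"dr":[0,0,1]},{"hand":0,"offset":[0,0,-1],"dr":[0,0,0]},{"hand":0,"offset":[0,0,-1],"dr":[0,0,0]},{"hand":0,"offset":[0,0,0],"dr":[0,0,0]},{"hand":0,"offset":[0,0,0],"dr":[0,0,0]}]'
python3 - <<'E'
from h import *
s=arm.observe();o=s["orientation"];print(s["ee_pos"],2*np.arctan2(o[1],o[0]),o,s["qpos"])
E
```

```text
time_s: 4.12
ee_pos: [0.4989, -0.0665, 0.2012]
orientation: [0.685, 0.729, 0.001, 0.002]
contact_force: [0.3, -0.6, 0.3]
finger_gap: 0.5
grip_force: 0.0
time_s: 4.78
ee_pos: [0.4989, -0.0665, 0.2012]
orientation: [0.271, 0.963, -0.0, 0.002]
contact_force: [0.1, 0.8, 0.3]
finger_gap: 0.502
grip_force: 0.0
time_s: 5.37
ee_pos: [0.4975, -0.0663, 0.1597]
orientation: [0.097, 0.995, -0.0, -0.0]
contact_force: [-0.4, -0.1, 0.0]
finger_gap: 0.501
grip_force: 0.0
[ 0.49754287 -0.06633556  0.15973909] 2.946623376339494 [ 9.73303058e-02  9.95252107e-01 -5.20764564e-05 -2.27369889e-04] [ 0.61268786  0.25688923 -0.62356245  1.99648963  0.18435225  0.94360469
  1.2716131 ]
```

```bash
python3 -m jog '[{"hand":0,"offset":[0.02,0.07,-0.8],"dr":[0,0,0.2]},{"hand":0,"offset":[0,0,-0.8],"dr":[0,0,0]},{"hand":0,"offset":[0,0,-0.5],"dr":[0,0,0]},{"hand":0,"offset":[0,0,-0.5],"dr":[0,0,0]},{"hand":0,"offset":[0,0,0],"dr":[0,0,0]}]' 40
python3 -m jog '[{"hand":-0.5,"offset":[0,0,0],"dr":[0,0,0]},{"hand":-0.8,"offset":[0,0,0],"dr":[0,0,0]},{"hand":-1,"offset":[0,0,0],"dr":[0,0,0]},{"hand":-1,"offset":[0,0,0],"dr":[0,0,0]},{"hand":-1,"offset":[0,0,0],"dr":[0,0,0]},{"hand":-1,"offset":[0,0,0],"dr":[0,0,0]}]' 40
```

```text
time_s: 5.78
ee_pos: [0.4973, -0.0648, 0.1064]
orientation: [0.085, 0.996, 0.0, -0.001]
contact_force: [-0.2, 1.1, 0.7]
finger_gap: 0.498
grip_force: 0.0
time_s: 6.28
ee_pos: [0.4989, -0.0645, 0.1083]
orientation: [0.085, 0.996, -0.0, 0.001]
contact_force: [-0.5, 1.0, 4.1]
finger_gap: 0.142
grip_force: 42.9
```

```bash
python3 -m jog '[{"hand":-1,"offset":[0,0,-0.2],"dr":[0,0,0]},{"hand":-1,"offset":[0,0,-0.2],"dr":[0,0,0]},{"hand":-1,"offset":[0,0,-0.2],"dr":[0,0,0]},{"hand":-1,"offset":[0,0,0],"dr":[0,0,0]}]' 60
python3 -m jog '[{"hand":-1,"offset":[0,0,-0.1],"dr":[0,0,0]},{"hand":-1,"offset":[0,0,0],"dr":[0,0,0]}]'
```

```text
time_s: 6.62
ee_pos: [0.4992, -0.0645, 0.0982]
orientation: [0.085, 0.996, -0.001, 0.0]
contact_force: [-6.0, 1.0, 19.7]
finger_gap: 0.132
grip_force: 67.0
time_s: 6.78
ee_pos: [0.4994, -0.0645, 0.0981]
orientation: [0.085, 0.996, -0.001, -0.0]
contact_force: [-9.7, 1.5, 30.4]
finger_gap: 0.136
grip_force: 68.8
```

```bash
python3 -m jog '[{"hand":-1,"offset":[-0.05,0,0.03],"dr":[0,0,-0.7]},{"hand":-1,"offset":[0,0,0],"dr":[0,0,-0.7]},{"hand":-1,"offset":[0,0,0],"dr":[0,0,-0.7]},{"hand":-1,"offset":[0,0,0],"dr":[0,0,-0.7]},{"hand":-1,"offset":[0,0,0],"dr":[0,0,-0.7]},{"hand":-1,"offset":[0,0,0],"dr":[0,0,-0.7]},{"hand":-1,"offset":[0,0,0],"dr":[0,0,-0.7]}]'
python3 - <<'E'
from h import *
s=arm.observe();o=s["orientation"];print(s["ee_pos"],2*np.arctan2(o[1],o[0]),s["contact_force"],s["torque"],s["qpos"])
E
```

```text
time_s: 7.37
ee_pos: [0.4989, -0.065, 0.0981]
orientation: [0.372, 0.928, -0.001, 0.001]
contact_force: [-7.2, -0.3, 24.9]
finger_gap: 0.134
grip_force: 67.8
[ 0.49889492 -0.06498696  0.09814159] 2.3794791112152542 [-7.17434965 -0.30940175 24.90386167] [0.1033121  1.80146634 0.10926177] [ 0.47487427  0.33395529 -0.48295963  2.04116464  0.21501474  0.81192933
  0.67474209]
```

```bash
python3 -m jog '[{"hand":-1,"offset":[0,0,0],"dr":[0,0,-0.7]},{"hand":-1,"offset":[0,0,0],"dr":[0,0,-0.7]},{"hand":-1,"offset":[0,0,0],"dr":[0,0,-0.7]},{"hand":-1,"offset":[0,0,0],"dr":[0,0,-0.7]},{"hand":-1,"offset":[0,0,0],"dr":[0,0,-0.7]},{"hand":-1,"offset":[0,0,0],"dr":[0,0,-0.7]},{"hand":-1,"offset":[0,0,0],"dr":[0,0,-0.65]},{"hand":-1,"offset":[0,0,0],"dr":[0,0,0]}]'
python3 - <<'E'
from h import *
s=arm.observe();o=s["orientation"];print(s["ee_pos"],2*np.arctan2(o[1],o[0]),s["contact_force"],s["torque"])
E
```

```text
time_s: 8.03
ee_pos: [0.4984, -0.0652, 0.0981]
orientation: [0.622, 0.783, -0.001, 0.001]
contact_force: [-7.0, 1.0, 25.2]
finger_gap: 0.133
grip_force: 67.9
[ 0.49842054 -0.06523639  0.09813328] 1.7982866839150033 [-6.97618944  0.98679934 25.24367136] [ 0.04887609  1.87435247 -0.0997364 ]
```

```bash
python3 -m jog '[{"hand":-1,"offset":[0,0,0.2],"dr":[0,0,0]},{"hand":-1,"offset":[0,0,0.2],"dr":[0,0,0]},{"hand":-1,"offset":[0,0,0.2],"dr":[0,0,0]},{"hand":-1,"offset":[0,0,0],"dr":[0,0,0]}]'
python3 -m jog '[{"hand":-0.2,"offset":[0,0,0],"dr":[0,0,0]},{"hand":-0.2,"offset":[0,0,0],"dr":[0,0,0]},{"hand":-0.2,"offset":[0,0,0],"dr":[0,0,0]},{"hand":-0.2,"offset":[0,0,0.5],"dr":[0,0,0]},{"hand":-0.2,"offset":[0,0,1],"dr":[0,0,0]},{"hand":-0.2,"offset":[0,0,1],"dr":[0,0,0]},{"hand":-0.2,"offset":[0,0,1],"dr":[0,0,0]},{"hand":-0.2,"offset":[0,0,1],"dr":[0,0,0]}]'
python3 -m jog '[{"hand":-0.2,"offset":[0,-0.3,1],"dr":[0,0,0]},{"hand":-0.2,"offset":[0,-1,1],"dr":[0,0,0]},{"hand":-0.2,"offset":[0,-1,0],"dr":[0,0,0]},{"hand":-0.2,"offset":[0,-1,0],"dr":[0,0,0]},{"hand":-0.2,"offset":[0,-1,0],"dr":[0,0,0]},{"hand":-0.2,"offset":[0,-1,0],"dr":[0,0,0]},{"hand":-0.2,"offset":[0,-1,0],"dr":[0,0,0]},{"hand":-0.2,"offset":[0,-1,0],"dr":[0,0,0]}]'
python3 -m jog '[{"hand":-0.2,"offset":[0,-1,0],"dr":[0,0,0]},{"hand":-0.2,"offset":[0,-1,0],"dr":[0,0,0]},{"hand":-0.2,"offset":[0,-1,0],"dr":[0,0,0]},{"hand":-0.2,"offset":[0,0,0],"dr":[0,0,0]},{"hand":-0.2,"offset":[0,0,0],"dr":[0,0,0]}]'
python3 - <<'E'
from h import *
T=cams.read_camera("top");S=cams.read_camera("side")
cv2.imwrite("pics/t2.png",T);cv2.imwrite("pics/s2.png",S)
a=T[235:295,335:415];b=S[190:250,320:400]
cv2.imwrite("pics/c2.png",np.hstack([cv2.resize(x,(400,300),interpolation=2) for x in(a,b)]))
for n,I in(("top",T),("side",S)):
    d=cv2.absdiff(I,cv2.imread(f"pics/{n}0.png")).max(2)>60
    k,l,st,c=cv2.connectedComponentsWithStats(d.astype(np.uint8));print(n,[(x[:5].tolist()) for x in st[1:] if x[4]>8])
E
```

```text
time_s: 8.37
ee_pos: [0.4981, -0.0652, 0.1075]
orientation: [0.621, 0.784, 0.0, 0.001]
contact_force: [-0.2, 0.4, 4.6]
finger_gap: 0.131
grip_force: 65.0
time_s: 9.03
ee_pos: [0.4967, -0.0646, 0.197]
orientation: [0.621, 0.784, -0.0, -0.0]
contact_force: [0.4, 0.4, -0.6]
finger_gap: 0.398
grip_force: 0.0
time_s: 9.7
ee_pos: [0.4967, -0.2115, 0.2362]
orientation: [0.621, 0.784, -0.0, -0.0]
contact_force: [-0.6, 0.2, -0.0]
finger_gap: 0.401
grip_force: 0.0
time_s: 10.12
ee_pos: [0.4963, -0.272, 0.2359]
orientation: [0.622, 0.783, -0.0, -0.0]
contact_force: [-0.6, 0.8, -0.3]
finger_gap: 0.4
grip_force: 0.0
top [[422, 198, 138, 205, 9024], [376, 256, 9, 6, 33], [385, 263, 5, 5, 14], [523, 277, 8, 7, 13], [526, 283, 8, 11, 52], [522, 292, 6, 10, 13], [518, 292, 108, 95, 3114], [475, 297, 6, 25, 76], [491, 302, 2, 6, 10], [591, 334, 40, 36, 750], [634, 362, 6, 6, 26], [533, 381, 107, 99, 5015], [439, 389, 78, 91, 4407], [399, 397, 12, 7, 26], [413, 397, 8, 7, 35], [391, 404, 7, 6, 12], [420, 450, 8, 6, 11], [402, 456, 17, 10, 71], [328, 475, 5, 5, 15]]
side [[415, 14, 138, 116, 3736], [580, 22, 5, 4, 13], [411, 29, 7, 6, 13], [413, 91, 4, 7, 12], [376, 96, 48, 59, 1079], [399, 104, 8, 6, 16], [550, 114, 2, 9, 10], [546, 129, 5, 14, 35], [440, 153, 93, 118, 2263], [369, 156, 56, 35, 643], [532, 177, 9, 39, 75], [578, 191, 6, 20, 28], [351, 211, 14, 9, 52], [531, 227, 11, 30, 86], [572, 227, 7, 27, 54], [583, 231, 4, 26, 44], [558, 266, 9, 8, 33], [473, 272, 6, 18, 31], [561, 273, 14, 12, 57]]
```

View pics/c2.png

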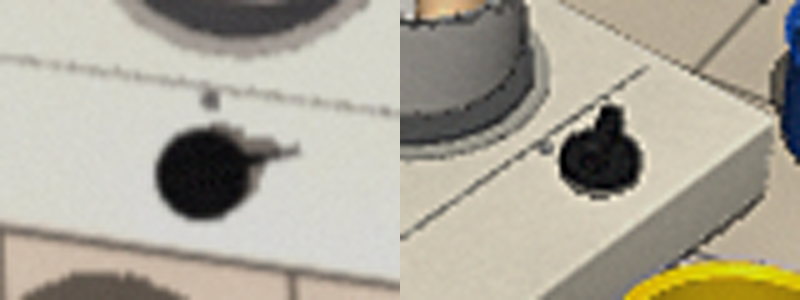

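View pics/t2.png

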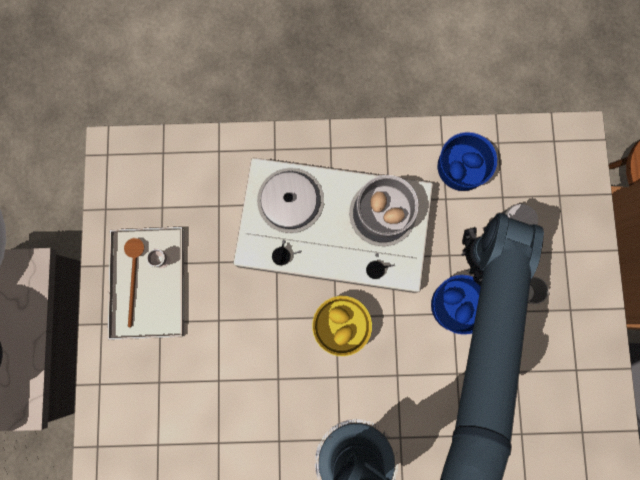

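The pictures show the right knob's nose on the long ridge, at crop px (260,155). Its skirt's lower edge in the side view is at the same image row as before, so it has sprung up. The left knob (281,256), pot (388,210) and lid (290,198) are unmoved.

```bash
python3 -c "
from bench import arm;print(arm.sign_off())"
```

```text
the job is handed in; nothing more can be done
None
```

The right knob, in front of the sufuria with the eggs, was pushed down, turned clockwise to the long ridge and let go; the pictures show it back up there, with the left knob, pot and lid unmoved, and the job was handed in at about 10 s.

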